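Lock the collar of the loaded counting chamber

ROBOT

A 6-joint arm with a two-finger parallel gripper is mounted at the origin on a cart in front of the work surface, level with it; the furniture and walls round the work are solid. World frame = base frame: x ahead of the robot, y to its left, z up, the work surface at z = 0. Lengths are in m, angles in rad, forces in N, time in s.
With the tool pointing down it reaches from about 0.25 to 0.725 m from the base axis. Payload 4 kg.
Tool frame: the origin (TCP) lies between the finger pads; the fingertips stand 14 mm ahead of it and the grasp point (between the pads) lies 5 mm behind it; z points along the fingers, y is the direction in which the jaws open and shut (so a half turn about z gives the same grasp; the last joint's range is limited). The gripper opens to 85 mm and grips with 20 to 120 N. Pads are 22 mm wide; open, the fingers measure 114 mm over their backs; the gripper's body (76 mm by 85 mm) begins 54 mm behind the grasp point. The pads swing forward as they close: fully open they stand 13 mm farther back than shut.
Start: joints at [-1.144, 0.241, 0.005, 1.335, 0, 1.571], TCP at [0.207, -0.455, 0.245] pointing down, gripper open.
Joint ranges: [-2.72, 2.72], [-1.05, 1.87], [-1.09, 1.28], [-1.99, 2.15], [-1.42, 1.44], [-3.14, 3.14]. Speed limits (rad/s): [2.79, 2.79, 3.14, 3.14, 3.14, 3.14].

INTERFACE

Orientations are given as a unit quaternion [w, x, y, z].
In Python, from station import bot gives the robot as it stands.
- The arm moves only by the tool arm_command, never from a script. Its arguments are lists of equal length, an entry for each row: "delta_pos": the shift along the tool's x, y, z each as a share of 80 mm, from -1 to 1, a list of three; "delta_rot": the turn, a rotation vector about the tool's x, y, z each as a share of 90 degrees, from -1 to 1, a list of three; "grip": the gripper's target within -1 to 1 (fully open at 1, half-way at 0, shut at -1). A call has exactly 5 rows; each row is the pose to reach, as a shift and turn from the pose measured when the call began, along the tool's axes at that moment; what a row does not reach only later rows make up. A row lasts 1/8 s, in which the tool goes at most 62.5 mm and 10.7 degrees, less where a joint would pass 70% of its speed; a pose out of reach is approached as far as the arm can. A call with a number of a shift or a turn outside -1 to 1 is refused whole. A call with a gripper value outside its range is refused whole. The fingers move at their own pace and stop on an object; "squeeze" is the grip in N (left out, the last holds). Time passes only in rows, so rows that repeat a pose let the fingers close, or fill a call up. It gives the time, the measured TCP pose, the force and the opening at its end, in the units of the state.
- bot.get_obs(): the state, without advancing time (a new reading comes with each control period).
- bot.get_image(name): name is "scene" or "side" or "wrist"; returns a dict with "img" (400x640x3 uint8, blue, green, red), "fx", "fy", "cx", "cy" (pixels), "T" (4x4, takes a point from camera to world coordinates). Camera axes: x right, y up, looking along -z (the intrinsics and any distortion apply to the point x, -y, -z); pixel columns grow to the right and rows downward; lengths in m; the calibration is good to about 2 mm. A picture is of the moment at which its call begins. There is no depth.
- bot.sign_off(): hands the job in, once; it reports no verdict.
The state is a dict: "time_s": time; "q": joint angles; "qd": joint speeds; "joint_efforts": joint torques, N m; "ee_pos": TCP position; "ee_rot": TCP orientation; "contact_force": force on the tool from outside, world axes, zero at the start; "moment": the same for the moment, N m; "opening": opening from 0.0 (shut) to 1.0 (fully open).
Only numpy, scipy, OpenCV 4.12 (cv2) and the standard library are available. Lean on these libraries where they do the work, as an engineer would, in place of code of your own. Each camera call takes 0.05 s, during which the arm holds its last target. There are 200 camera calls.

TASK

Two round counting chambers stand on the desk, a tall one with a check source already in its well and a low empty one. Lock the tall chamber: turn its collar clockwise (seen from above) by the lever until the lever points at the raised mark on the rim, no further, then let go. Leave the low chamber's collar as it is.

Things in the scene. Friction and masses are not known exactly. Their poses are not given: they have to be found in the camera images.
- tall: The taller of two counting chambers, fixed: grey round housing, flat aluminium flange 152 mm across, its top 100 mm above the desk. Origin on the vertical axis, which the collar turns about, at desk height. Locked mark: the only dark block on the flange, 12 x 12 mm, 3 mm high, at its edge, 70 mm from the axis along this body's -x. A 25 mm check source lies inside the collar.
- tall_collar (a joint): Turn of the tall chamber's collar, rad, growing clockwise seen from above: 0 open stop, 1.30 locked (lever along -x of tall, at the mark), 1.80 far stop, past the mark. Starts at 0 to 0.5. Steel ring, 70 mm outside, 44 mm inside, top 17 mm above the flange. No spring; stays where it is left (friction 0.12 N m, 2.5 N at the lever).
- tall_lever (a point): Centre of the tall chamber's lever, an upright steel fin on the collar, 50 mm from the axis: 12 mm thick (tangential), 24 mm long (radial), 34 mm high. This point is 123 mm above the desk; the fin spans 6 to 40 mm above the flange. Can be pinched across its thickness from above, or pushed. It turns with the collar.
- low_lever (a point): Centre of the same fin on the low chamber, which is alike but lower (flange top 45 mm above the desk, this point 68 mm) and holds no source. Not to be moved.

How it is judged:
At the end, for the whole second after the job is handed in: The tall chamber's collar is at rest with its lever at the locked mark, within 0.18 rad (10 degrees) either way, and the low chamber's lever is within 10 mm of where it was (value of joint tall_collar between 1.12 and 1.48 rad and velocity of joint tall_collar between -0.05 and 0.05 rad/s and distance of low_lever from where it was at the start of the episode below 0.01 m); the robot touches nothing.
It fails at once if the low chamber's collar is turned (its lever moved by 10 mm or more) (distance of low_lever from where it was at the start of the episode above 0.01 m).
It also fails if it takes over 35 s, if anything falls off the work surface, if the arm or the gripper's body presses on something with over 40 N, if the wrist force passes 120 N, or if a joint passes its speed limit or range.

## Working session

There is one attempt and no reset: what is moved stays moved. The work goes in short steps, Python scripts to look and compute and a tool call to move; the robot and the scene stay as the last step left them, time stands still between calls to the robot, and variables do not carry over. Pictures are saved under pics/ and viewed, about 8 in all and at most 12, crops included, and the job is handed in when it is done.

Besides the shell and the picture viewer there is one more tool, called after "Call:" as name(argument=value, ...) on one line, values as JSON. arm_command: Moves the arm, as the interface text tells. Its arguments: {"type":"object","properties":{"delta_pos":{"type":"array","items":{"type":"array","items":{"type":"number","minimum":-1,"maximum":1}}},"delta_rot":{"type":"array","items":{"type":"array","items":{"type":"number","minimum":-1,"maximum":1}}},"grip":{"type":"array","items":{"type":"number"}},"squeeze":{"type":"number"}},"required":["delta_pos","delta_rot","grip"]}

```bash
mkdir -p pics; ls; python3 - <<'E'
from station import bot
import cv2, pickle
d={}
for n in ("scene","side"):
    im=bot.get_image(n); d[n]=im; cv2.imwrite(f"pics/{n}0.png",im["img"])
    print(n,{k:im[k] for k in im if k not in("img",)})
pickle.dump(d,open("im0.pkl","wb"))
print(bot.get_obs())
E
```

```text
pics
scene {'fx': 449.20744258803313, 'fy': 449.20744258803313, 'cx': 321.9108262545965, 'cy': 195.50853008208585, 'T': array([[-0.82422038,  0.38161789, -0.41836414,  0.19212126],
       [-0.56588564, -0.52789231,  0.63332705,  0.61100708],
       [ 0.02083772,  0.75874732,  0.65105168,  0.66404529],
       [ 0.        ,  0.        ,  0.        ,  1.        ]])}
side {'fx': 389.62599888401894, 'fy': 389.62599888401894, 'cx': 328.4521038813217, 'cy': 206.1460102512386, 'T': array([[-0.99975798, -0.01146834, -0.01877389,  0.52920515],
       [-0.01137323, -0.46105631,  0.88729799,  0.81368675],
       [-0.01883166,  0.88729677,  0.46081429,  0.48023937],
       [ 0.        ,  0.        ,  0.        ,  1.        ]])}
{'time_s': 0.1, 'q': array([-1.14399597e+00,  2.41324970e-01,  3.85234950e-03,  1.33518025e+00,
       -2.72496305e-05,  1.57081355e+00]), 'qd': array([ 2.11940840e-05, -2.64336584e-03,  4.65631602e-03, -1.20172191e-03,
        1.48788579e-03, -4.42787956e-04]), 'joint_efforts': array([-2.67480364e-04, -3.73138046e+01,  2.53010005e+01,  1.08443125e-02,
        3.30041053e-05, -4.57485250e-07]), 'ee_pos': array([ 0.20675157, -0.45466386,  0.24450575]), 'ee_rot': array([-9.04329470e-04,  9.77317862e-01,  2.11775672e-01, -2.09917129e-04]), 'contact_force': array([-0.95280621, -0.38091407, -0.72712391]), 'moment': array([ 0.04869697, -0.03049761,  0.00419904]), 'opening': 1.0013745494677564}
```

View pics/scene0.png

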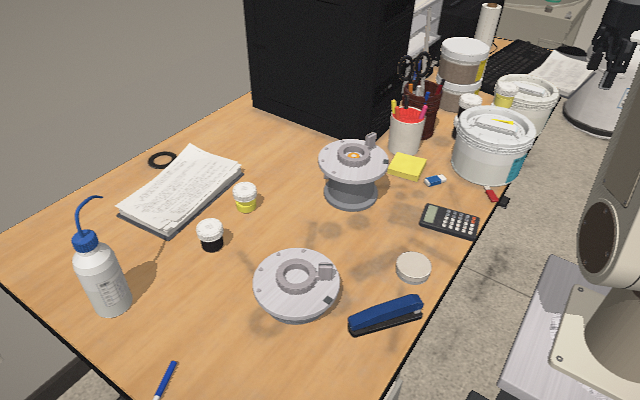

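View pics/side0.png

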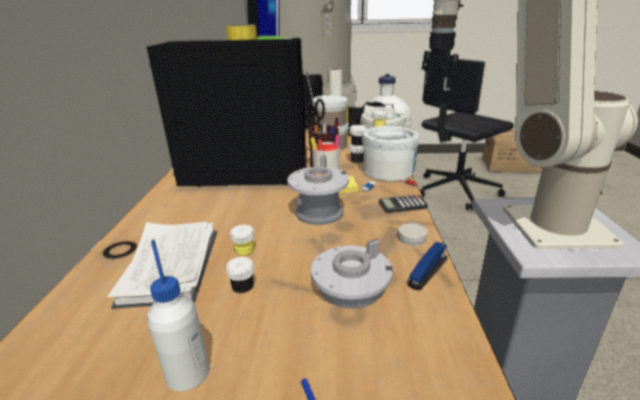

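The scene view shows the tall chamber at about (352,158) with its lever at (370,140) and a possible mark near (386,162). The low chamber is at (297,285). I'll zoom in and measure next.

```bash
cat > h.py <<'E'
import numpy as np
def ray(im,u,v,z):
    d=im["T"][:3,:3]@np.array([(u-im["cx"])/im["fx"],-(v-im["cy"])/im["fy"],-1]); o=im["T"][:3,3]
    return o+d*(z-o[2])/d[2]
def proj(im,p):
    c=im["T"][:3,:3].T@(np.asarray(p)-im["T"][:3,3]); return im["cx"]+im["fx"]*c[0]/-c[2], im["cy"]-im["fy"]*c[1]/-c[2]
E
python3 - <<'E'
import cv2,pickle,numpy as np
from h import *
d=pickle.load(open("im0.pkl","rb"))
for n,(u0,u1,v0,v1) in {"scene":(305,405,120,220),"side":(275,365,155,230)}.items():
    im=d[n]
    cv2.imwrite(f"pics/{n}_crop.png",cv2.resize(im["img"][v0:v1,u0:u1],None,fx=5,fy=5,interpolation=cv2.INTER_CUBIC))
a=cv2.imread("pics/scene_crop.png");b=cv2.imread("pics/side_crop.png")
b=cv2.copyMakeBorder(b,0,a.shape[0]-b.shape[0],0,0,cv2.BORDER_CONSTANT)
cv2.imwrite("pics/crops.png",cv2.resize(np.hstack([a,b]),None,fx=.84,fy=.84))
im=d["scene"]
for u,v in((319,160),(387,160),(352,139),(352,184),(353,155),(386,162)): print(u,v,ray(im,u,v,.1).round(4))
print(ray(im,370,133,.14))
im=d["side"]
for u,v in((288,180),(349,180),(318,178)): print(u,v,ray(im,u,v,.1).round(4))
E
```

```text
319 160 [ 0.6251 -0.0295  0.1   ]
387 160 [ 0.5078 -0.1151  0.1   ]
352 139 [ 0.6106 -0.1397  0.1   ]
352 184 [ 0.5259 -0.0019  0.1   ]
353 155 [ 0.5762 -0.0878  0.1   ]
386 162 [ 0.5061 -0.1075  0.1   ]
[ 0.56181271 -0.12924514  0.14      ]
288 180 [ 0.6452 -0.0596  0.1   ]
349 180 [ 0.4964 -0.0548  0.1   ]
318 178 [ 0.5722 -0.0695  0.1   ]
```

View pics/crops.png

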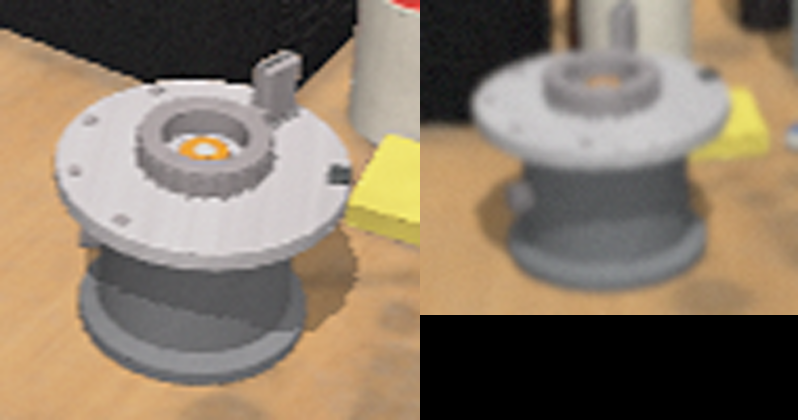

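The crops show the dark mark on the flange at scene px (386,161). The fin top is near (371,135), about 50° counter-clockwise of the mark as seen from above. I'll fit the flange circle and check clearances.

```bash
python3 - <<'E'
import cv2,pickle,numpy as np
from scipy.optimize import least_squares
from h import *
d=pickle.load(open("im0.pkl","rb"))
s=lambda x,y:(x/4.2+305,y/4.2+120)
im=d["scene"]
P=[ray(im,*s(x,y),.1)[:2] for x,y in((54,168),(64,200),(90,225),(130,245),(200,254),(270,244),(320,215),(345,190),(349,160),(120,90),(200,79),(80,112))]
im2=d["side"]; t=lambda x,y:((x-420)/4.2+275,y/4.2+155)
Q=[ray(im2,*t(x,y),.1)[:2] for x,y in((472,98),(490,125),(530,146),(600,157),(670,148),(715,125),(731,100),(718,76),(485,75))]
for n,p in(("scene",P),("side",Q)):
    p=np.array(p); r=least_squares(lambda c:np.hypot(*(p-c[:2]).T)-c[2],[.57,-.07,.076]); print(n,r.x,np.abs(r.fun).max())
    r=least_squares(lambda c:np.hypot(*(p-c[:2]).T)-.076,[.57,-.07]); print(n,r.x); c=r.x
    if n=="scene":
        m=ray(im,*s(340,169),.103)[:2]-c; l=ray(im,*s(277,61),.14)[:2]-c
    else:
        m=ray(im2,*t(708,73),.103)[:2]-c; l=ray(im2,*t(623,3),.14)[:2]-c
    for q in(m,l): print(q,np.hypot(*q),np.degrees(np.arctan2(q[1],q[0])))
print("cup base L,R,bottom",[ray(im,*q,0).round(3) for q in((388,145),(420,150),(404,153))], "tower corner",[ray(im,*q,0).round(3) for q in((253,103),(372,138),(410,100))])
print("low",ray(im,297,282,.045))
E
```

```text
scene [ 0.57091633 -0.0754805   0.07527254] 0.003210922845530789
scene [ 0.57095998 -0.07584249]
[-0.06345352 -0.03335077] 0.07168419155335778 -152.27386769108068
[-0.01378171 -0.04940411] 0.05129036750974443 -105.5869100837462
side [ 0.57126763 -0.06721236  0.0769877 ] 0.004989722413112407
side [ 0.57127508 -0.06637214]
[-0.06268025 -0.02975864] 0.06938580525721598 -154.60307711540483
[-0.01212817 -0.05176121] 0.05316310050597007 -103.1870845517124
cup base L,R,bottom [array([ 0.593, -0.305,  0.   ]), array([ 0.515, -0.334,  0.   ]), array([ 0.543, -0.297,  0.   ])] tower corner [array([ 1.023, -0.263,  0.   ]), array([ 0.644, -0.309,  0.   ]), array([ 0.654, -0.56 ,  0.   ])]
low [0.49500955 0.22304313 0.045     ]
```

Call:
arm_command(delta_pos=[[0.3,-0.3,0],[0.6,-0.6,0],[0.9,-0.9,0],[1,-1,0],[1,-1,0]], delta_rot=[[0,0,0],[0,0,0],[0,0,0],[0,0,0],[0,0,0]], grip=[0.2,0.2,0.2,0.2,0.2], squeeze=30)

```text
time_s: 0.72
ee_pos: [0.2466, -0.3486, 0.2447]
ee_rot: [-0.001, 0.977, 0.212, -0.0]
contact_force: [-0.6, -0.2, -0.8]
opening: 0.599
```

Call:
arm_command(delta_pos=[[0.3,-0.3,0],[0.6,-0.6,0],[0.9,-0.9,0],[1,-1,0],[1,-1,0]], delta_rot=[[0,0,0],[0,0,0],[0,0,0],[0,0,0],[0,0,0]], grip=[0.2,0.2,0.2,0.2,0.2])

```text
time_s: 1.35
ee_pos: [0.2864, -0.2432, 0.2448]
ee_rot: [-0.0, 0.977, 0.213, -0.0]
contact_force: [-0.6, -1.1, 0.3]
opening: 0.6
```

Call:
arm_command(delta_pos=[[0.3,0,0],[0.6,0,0],[0.9,0,0],[1,0,0],[1,0,0]], delta_rot=[[0,0,0],[0,0,0],[0,0,0],[0,0,0],[0,0,0]], grip=[0.2,0.2,0.2,0.2,0.2])

```text
time_s: 1.98
ee_pos: [0.3591, -0.2106, 0.2445]
ee_rot: [-0.0, 0.977, 0.212, -0.001]
contact_force: [-0.5, -0.3, 0.1]
opening: 0.603
```

Call:
arm_command(delta_pos=[[0.3,0,0],[0.6,0,0],[0.9,0,0],[1,0,0],[1,0,0]], delta_rot=[[0,0,0],[0,0,0],[0,0,0],[0,0,0],[0,0,0]], grip=[0.2,0.2,0.2,0.2,0.2])

```text
time_s: 2.6
ee_pos: [0.4313, -0.1778, 0.2442]
ee_rot: [-0.0, 0.977, 0.212, -0.001]
contact_force: [-0.5, -0.3, 1.0]
opening: 0.599
```

Call:
arm_command(delta_pos=[[0.3,0,0],[0.6,0,0],[0.9,0,0],[1,0,0],[1,0,0]], delta_rot=[[0,0,-0.11],[0,0,-0.22],[0,0,-0.33],[0,0,-0.44],[0,0,-0.55]], grip=[0.2,0.2,0.2,0.2,0.2])

```text
time_s: 3.22
ee_pos: [0.5036, -0.145, 0.2439]
ee_rot: [-0.001, 0.797, 0.604, -0.001]
contact_force: [-0.1, 0.2, -0.1]
opening: 0.604
```

```bash
python3 - <<'E'
from station import bot
import cv2,pickle
from h import *
from scipy.spatial.transform import Rotation as R
o=bot.get_obs(); print(o["ee_pos"]); M=R.from_quat(o["ee_rot"],scalar_first=True).as_matrix(); print(M.round(3))
im=bot.get_image("wrist"); pickle.dump(im,open("w1.pkl","wb")); cv2.imwrite("pics/w1.png",im["img"]); print({k:im[k] for k in im if k!="img"})
c=np.array([.571,-.0735]); 
for r,a,z in((0,0,.1),(.05,-104,.14),(.07,-153,.103)): print(proj(im,[c[0]+r*np.cos(np.radians(a)),c[1]+r*np.sin(np.radians(a)),z]))
E
```

```text
[ 0.50356942 -0.14501866  0.24392316]
[[ 0.27   0.963 -0.004]
 [ 0.963 -0.27  -0.   ]
 [-0.001 -0.003 -1.   ]]
{'fx': 279.8042185192741, 'fy': 279.8042185192741, 'cx': 320.52640489932475, 'cy': 196.61477763964055, 'T': array([[ 0.96325966,  0.25342202,  0.08892758,  0.52646191],
       [-0.268551  ,  0.91297834,  0.30716594, -0.06483882],
       [-0.00334634, -0.31976215,  0.94749194,  0.37223217],
       [ 0.        ,  0.        ,  0.        ,  1.        ]])}
(np.float64(370.8300389374436), np.float64(98.02274617322676))
(np.float64(377.0102551157558), np.float64(160.51784453822918))
(np.float64(314.89511765506217), np.float64(150.18940373740634))
```

View pics/w1.png

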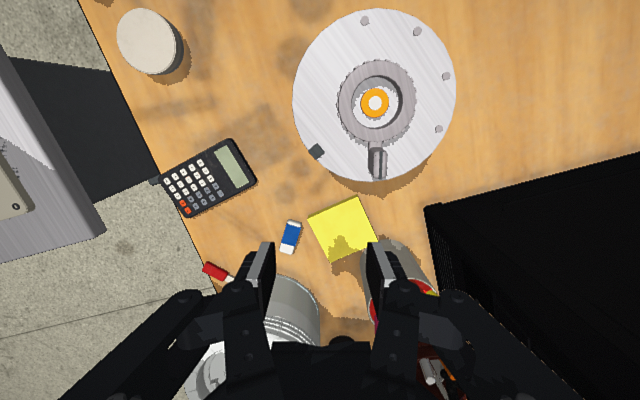

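The wrist view shows the flange centred at about (374,97), the mark at (316,151) and the fin from (376,142) to (378,178). I'll refine the pose from these.

```bash
python3 - <<'E'
import cv2,pickle
from h import *
from scipy.optimize import least_squares
im=pickle.load(open("w1.pkl","rb")); g=im["img"]
hsv=cv2.cvtColor(g,cv2.COLOR_BGR2HSV)
m=((hsv[...,1]<40)&(hsv[...,2]>150)).astype(np.uint8); m[:, :285]=0; m[190:]=0; m[:,462:]=0
cs,_=cv2.findContours(m,0,1); c=cv2.convexHull(max(cs,key=cv2.contourArea))[:,0]
p=np.array([ray(im,u,v,.1)[:2] for u,v in c])
r=least_squares(lambda q:np.hypot(*(p-q[:2]).T)-q[2],[.57,-.07,.076],loss="soft_l1",f_scale=.001); print(r.x,np.abs(r.fun).max()); C=r.x[:2]
b=(g.max(2)<90).astype(np.uint8); b[:140]=0;b[165:]=0;b[:,:300]=0;b[:,335:]=0
ys,xs=np.nonzero(b); print("mark px",xs.mean(),ys.mean(),len(xs))
q=ray(im,xs.mean(),ys.mean(),.102)[:2]-C; print("mark",np.hypot(*q),np.degrees(np.arctan2(*q[::-1])))
z=g[125:195,345:410]; cv2.imwrite("pics/w1c.png",cv2.resize(z,None,fx=8,fy=8,interpolation=cv2.INTER_NEAREST))
E
```

```text
[ 0.5721936  -0.07793691  0.07500525] 0.00040687186419517685
mark px 316.0 151.15671641791045 134
mark 0.06909080108144915 -155.47658589853066
```

View pics/w1c.png

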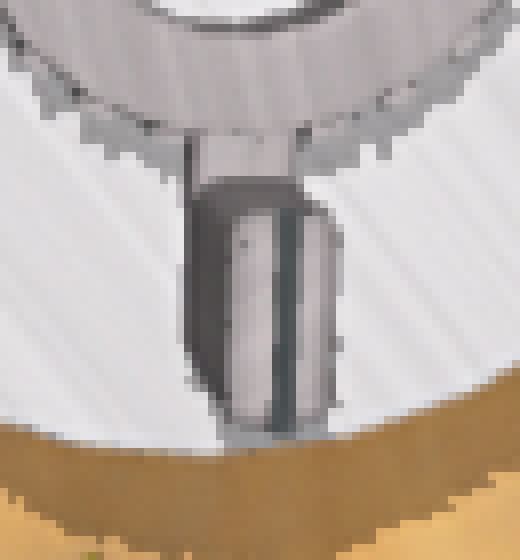

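```bash
python3 - <<'E'
import pickle
from h import *
im=pickle.load(open("w1.pkl","rb"));C=np.array([.572,-.0775])
a,b=[ray(im,*p,.14)[:2] for p in((381.1,151.2),(380.5,178.8))]
print(a,b,(a+b)/2)
for q in(b-a,(a+b)/2-C): print(np.hypot(*q),np.degrees(np.arctan2(*q[::-1])))
E
```

```text
[ 0.56378586 -0.11525487] [ 0.55851268 -0.1383517 ] [ 0.56114927 -0.12680329]
0.023691135998291965 -102.86062433738876
0.05048318955181866 -102.41185597515131
```

Call:
arm_command(delta_pos=[[0.2,0.3,0],[0.41,0.63,0],[0.41,0.63,0.3],[0.41,0.63,0.6],[0.41,0.63,0.6]], delta_rot=[[0,0,0],[0,0,-0.034],[0,0,-0.034],[0,0,-0.034],[0,0,-0.034]], grip=[0.2,0.2,0.2,0.2,0.2])

```text
time_s: 3.9
ee_pos: [0.5582, -0.1274, 0.1938]
ee_rot: [-0.003, 0.78, 0.625, -0.003]
contact_force: [-0.8, -0.4, -0.1]
opening: 0.6
```

```bash
python3 - <<'E'
from station import bot
import cv2
im=bot.get_image("wrist"); cv2.imwrite("pics/w2.png",im["img"])
from scipy.spatial.transform import Rotation as R
o=bot.get_obs(); print(o["ee_pos"],R.from_quat(o["ee_rot"],scalar_first=True).as_matrix().round(3))
E
```

```text
[ 0.55926221 -0.12752275  0.19539098] [[ 0.217  0.976 -0.006]
 [ 0.976 -0.217  0.   ]
 [-0.001 -0.006 -1.   ]]
```

View pics/w2.png

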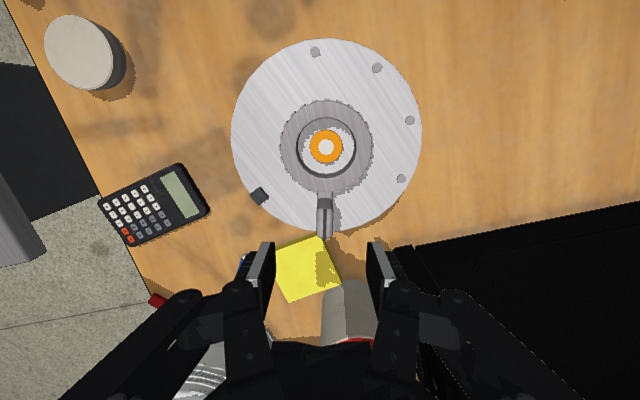

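The lever (326,220) lies between the fingers as planned. Next I descend and pinch.

Call:
arm_command(delta_pos=[[0.01,0.02,0.3],[0.01,0.02,0.6],[0.01,0.02,0.86],[0.01,0.02,0.86],[0.01,0.02,0.86]], delta_rot=[[0,0,0],[0,0,0],[0,0,0],[0,0,0],[0,0,0]], grip=[0.2,0.2,0.2,0.2,0.2])

```text
time_s: 4.58
ee_pos: [0.5615, -0.1275, 0.1284]
ee_rot: [-0.001, 0.78, 0.625, -0.001]
contact_force: [-0.1, 0.1, -0.2]
opening: 0.602
```

Call:
arm_command(delta_pos=[[0,0,0],[0,0,0],[0,0,0],[0,0,0],[0,0,0]], delta_rot=[[0,0,0],[0,0,0],[0,0,0],[0,0,0],[0,0,0]], grip=[-0.3,-0.6,-1,-1,-1], squeeze=30)

```text
time_s: 5.2
ee_pos: [0.5616, -0.1277, 0.1294]
ee_rot: [-0.0, 0.78, 0.625, -0.001]
contact_force: [-2.5, -0.3, 5.0]
opening: 0.134
```

```bash
python3 - <<'E'
from station import bot
import numpy as np
from scipy.spatial.transform import Rotation as R
o=bot.get_obs(); p=o["ee_pos"]; M=R.from_quat(o["ee_rot"],scalar_first=True).as_matrix(); print(p,M.round(3),o["contact_force"],o["opening"])
C=np.array([.572,-.0775]); v=p[:2]-C; th=np.degrees(np.arctan2(v[1],v[0])); print("r,az",np.hypot(*v),th)
tot=-(154.5+th)   # cw degrees negative
for a in np.linspace(0,tot,11)[1:]:
    t=np.radians(th+a); q=C+.05*np.array([np.cos(t),np.sin(t)]) if 0 else C+np.hypot(*v)*np.array([np.cos(t),np.sin(t)])
    print(round(a,1),(M.T@np.r_[q-p[:2],0]/.08).round(3),"rot",round(-a/90,3))
E
```

```text
[ 0.56164831 -0.12770974  0.12941243] [[ 0.218  0.976 -0.002]
 [ 0.976 -0.218 -0.001]
 [-0.002 -0.002 -1.   ]] [-2.47121449 -0.32754175  4.95604052] 0.13381575249134037
r,az 0.05126573855328514 -101.64938451961115
-5.3 [ 0.002 -0.059  0.   ] rot 0.059
-10.6 [ 0.009 -0.118  0.   ] rot 0.117
-15.9 [ 0.022 -0.175  0.   ] rot 0.176
-21.1 [ 0.039 -0.232  0.   ] rot 0.235
-26.4 [ 0.062 -0.286  0.   ] rot 0.294
-31.7 [ 0.09  -0.338  0.001] rot 0.352
-37.0 [ 0.123 -0.388  0.001] rot 0.411
-42.3 [ 0.16  -0.434  0.001] rot 0.47
-47.6 [ 0.201 -0.476  0.001] rot 0.529
-52.9 [ 0.245 -0.515  0.001] rot 0.587
```

Pinched: the opening of about 11.4 mm matches the fin. Now I turn along the arc, first half.

Call:
arm_command(delta_pos=[[0.002,-0.06,0],[0.01,-0.12,0],[0.022,-0.175,0],[0.04,-0.23,0],[0.062,-0.286,0]], delta_rot=[[0,0,0.06],[0,0,0.117],[0,0,0.176],[0,0,0.235],[0,0,0.294]], grip=[-1,-1,-1,-1,-1])

```text
time_s: 5.82
ee_pos: [0.541, -0.1177, 0.1295]
ee_rot: [0.0, 0.903, 0.429, -0.001]
contact_force: [1.8, 0.5, -1.3]
opening: 0.131
```

```bash
cat > s.py <<'E'
from station import bot
import numpy as np
from scipy.spatial.transform import Rotation as R
o=bot.get_obs(); p=o["ee_pos"]; M=R.from_quat(o["ee_rot"],scalar_first=True).as_matrix(); print(p,o["contact_force"],o["moment"],o["opening"])
C=np.array([.572,-.0775]); v=p[:2]-C; th=np.degrees(np.arctan2(v[1],v[0])); ya=np.degrees(np.arctan2(M[1,1],M[0,1])); print("r,az",np.hypot(*v),th,"az from tool y",ya-90)
r=.0507; da=-154.5-(ya-90)
for k in range(1,6):
    t=np.radians(th+(-154.5-th)*k/5); q=C+r*np.array([np.cos(t),np.sin(t)])
    print((M.T@np.r_[q-p[:2],0]/.08).round(3),"rot",round(-da*k/5/90,3))
E
python3 s.py
```

```text
[ 0.54096913 -0.11774868  0.12947668] [ 1.79793725  0.51606196 -1.32120676] [ 0.10685577 -0.38282375  0.09906374] 0.1311747852000778
r,az 0.05082195585147919 -127.63145948330222 az from tool y -129.20847733165786
[ 0.003 -0.059  0.   ] rot 0.056
[ 0.009 -0.118  0.   ] rot 0.112
[ 0.022 -0.177 -0.   ] rot 0.169
[ 0.039 -0.233 -0.   ] rot 0.225
[ 0.062 -0.288 -0.   ] rot 0.281
```

Call:
arm_command(delta_pos=[[0.003,-0.06,0],[0.01,-0.118,0],[0.022,-0.177,0],[0.04,-0.233,0],[0.062,-0.288,0]], delta_rot=[[0,0,0.056],[0,0,0.112],[0,0,0.169],[0,0,0.225],[0,0,0.281]], grip=[-1,-1,-1,-1,-1])

```text
time_s: 6.45
ee_pos: [0.5274, -0.1004, 0.1295]
ee_rot: [0.002, 0.976, 0.219, 0.0]
contact_force: [3.2, -3.6, -3.0]
opening: 0.134
```

Call:
arm_command(delta_pos=[[0,0,0],[0,0,0],[0,0,0],[0,0,0],[0,0,0]], delta_rot=[[0,0,0],[0,0,0],[0,0,0],[0,0,0],[0,0,0]], grip=[-1,-0.4,0,0.2,0.2])

```text
time_s: 7.08
ee_pos: [0.5274, -0.1003, 0.1295]
ee_rot: [0.002, 0.976, 0.219, 0.0]
contact_force: [-0.2, -0.0, 0.9]
opening: 0.595
```

Call:
arm_command(delta_pos=[[0,0,-0.25],[0,0,-0.5],[0,0,-0.75],[0,0,-1],[0,0,-1]], delta_rot=[[0,0,0],[0,0,0],[0,0,0],[0,0,0],[0,0,0]], grip=[0.2,0.2,0.2,0.2,0.2])

```text
time_s: 7.7
ee_pos: [0.5284, -0.1003, 0.2111]
ee_rot: [0.002, 0.976, 0.219, 0.002]
contact_force: [0.3, 0.2, 0.7]
opening: 0.601
```

```bash
python3 s.py | head -2; python3 - <<'E'
from station import bot
import cv2,pickle
im=bot.get_image("wrist"); pickle.dump(im,open("w3.pkl","wb")); cv2.imwrite("pics/w3.png",im["img"])
s=bot.get_image("scene"); pickle.dump(s,open("s3.pkl","wb"))
E
```

```text
[ 0.52839347 -0.10025299  0.21110602] [0.26397262 0.21989877 0.68992913] [ 0.02746864 -0.00287008  0.04167405] 0.6009890843027251
r,az 0.0491856489746009 -152.44537957317925 az from tool y -154.70460043229787
```

View pics/w3.png

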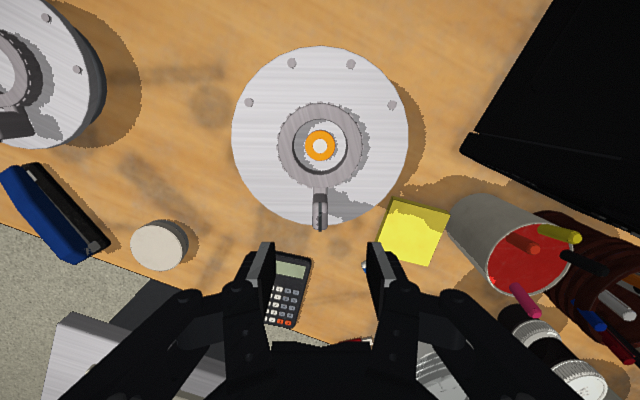

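The lever now covers the mark at (320,215). I'll check the angle and the low chamber in the scene view.

```bash
python3 - <<'E'
import cv2,pickle
from h import *
w=pickle.load(open("w3.pkl","rb")); s=pickle.load(open("s3.pkl","rb"))
a=cv2.resize(s["img"][125:225,305:405],(400,400),interpolation=cv2.INTER_CUBIC)
b=cv2.resize(w["img"][175:240,287:352],(400,400),interpolation=cv2.INTER_NEAREST)
cv2.imwrite("pics/c3.png",np.hstack([a,b]))
d=pickle.load(open("im0.pkl","rb"))["scene"]["img"]
df=cv2.absdiff(d,s["img"])[240:325,245:345].max(2); print("low diff",df.max(),(df>40).sum())
E
```

```text
low diff 8 0
```

View pics/c3.png

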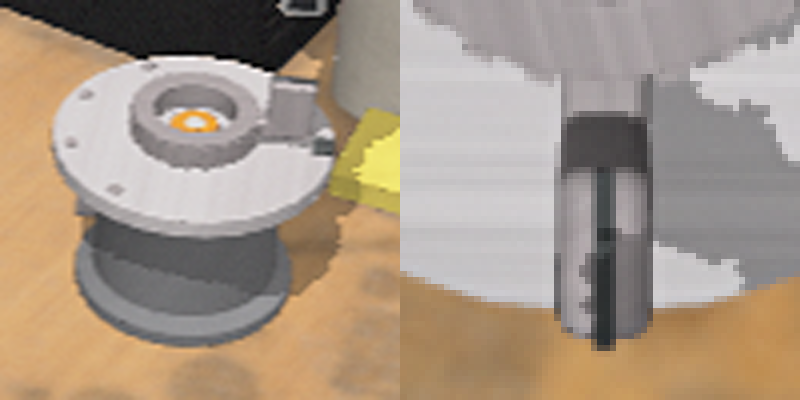

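```bash
python3 - <<'E'
import pickle
from h import *
from station import bot
im=pickle.load(open("w3.pkl","rb"));C=np.array([.572,-.0775])
a,b=[ray(im,*p,.14)[:2] for p in((320.1,201.8),(319.8,230.5))]
az=[]
for q in(b-a,(a+b)/2-C): az.append(np.degrees(np.arctan2(*q[::-1]))); print(np.hypot(*q),az[-1])
if max(abs(np.array(az)+154))<5: print(bot.get_obs()["contact_force"]); print(bot.sign_off())
E
```

```text
0.023872773461578026 -155.21298687877817
0.04931863886012301 -153.4010831578318
[-0.50156511 -0.84005726 -0.10104529]
the job is handed in; nothing more can be done
None
```

I pinched the tall chamber's lever, turned it about 52° clockwise to the raised mark, let go, and lifted the gripper about 80 mm clear. I handed the job in at about 8 s of the 35 s allowed.

- **Lever angle:** the last wrist picture puts the lever at −153° to −155°. I had measured the mark at −152° to −155.5° across the three cameras, so they agree within about 3°, against the 10° allowed.
- **Low chamber:** the scene picture of it is unchanged from before the move (largest pixel difference 8, none over 40).
- **Contact:** the force reading at hand-in was about 1 N, the same as the no-contact readings, so the robot was touching nothing.
- **Disagreement:** the side camera placed the tall chamber's axis 9–11 mm away in y from the other two cameras, so I used those two.

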